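# Load the test vials into the dry-block heater in rack order

## Task

Load the four tall vials from the front row of the blue vial rack into the dry-block heater in rack order, counted from the yellow marks: the tall vial nearest the rack's yellow end goes into the well nearest the heater's yellow bar, the next one into the next well, and so on. Seat each fully in its well without dropping it. Leave the small retain vials standing in the rack behind, each in line with the tall vial of its own cap colour, as the record of the order.

Things in the scene. Friction and masses are not known exactly. Their poses are not given: they have to be found in the camera images.
- vial_rack: Blue vial rack, fixed, 112x240 mm, top at z 24 mm, two rows of 4 blind holes, floors at z 6 mm. Origin: centre of underside; +x away from the robot within 0.45 rad, +y along the rows to the yellow end strip. Hole centres y = +81, +27, -27, -81 mm, 1st to 4th from the yellow end; front row x = -30 mm (tall vials), back row x = +30 mm (small vials).
- block_heater: White heater, fixed, 160x262 mm, key panel on its -x side, aluminium block with 4 wells. Origin: centre of underside; +x away from the robot within 0.45 rad. Wells at x = +24, y = -81, -27, +27, +81 mm, 1st to 4th from the yellow bar on the black collar at the -y end; 31 mm wide, floor z 50 mm, block top z 78 mm, 45 degree countersink 5 mm deep to 41 mm wide.
- tall_red: Tall glass vial with red screw cap, 27 mm wide, 56 mm high, about 25 g; cap 25 mm wide, the top 13 mm. Starts upright in the front row of the rack. Origin: centre of its underside, z up through the cap.
- tall_green: Tall glass vial with green screw cap, 27 mm wide, 56 mm high, about 25 g; cap 25 mm wide, the top 13 mm. Starts upright in the front row of the rack. Origin: centre of its underside, z up through the cap.
- tall_black: Tall glass vial with black screw cap, 27 mm wide, 56 mm high, about 25 g; cap 25 mm wide, the top 13 mm. Starts upright in the front row of the rack. Origin: centre of its underside, z up through the cap.
- tall_white: Tall glass vial with white screw cap, 27 mm wide, 56 mm high, about 25 g; cap 25 mm wide, the top 13 mm. Starts upright in the front row of the rack. Origin: centre of its underside, z up through the cap.
- small_red: Small glass vial with red screw cap, 22 mm wide, 40 mm high, about 25 g: the retain sample of the tall red vial. Starts upright in the back row, 60 mm straight behind the tall vial of the same colour, and stays there. Origin: centre of its underside, z up.
- small_green: Small glass vial with green screw cap, 22 mm wide, 40 mm high, about 25 g: the retain sample of the tall green vial. Starts upright in the back row, 60 mm straight behind the tall vial of the same colour, and stays there. Origin: centre of its underside, z up.
- small_black: Small glass vial with black screw cap, 22 mm wide, 40 mm high, about 25 g: the retain sample of the tall black vial. Starts upright in the back row, 60 mm straight behind the tall vial of the same colour, and stays there. Origin: centre of its underside, z up.
- small_white: Small glass vial with white screw cap, 22 mm wide, 40 mm high, about 25 g: the retain sample of the tall white vial. Starts upright in the back row, 60 mm straight behind the tall vial of the same colour, and stays there. Origin: centre of its underside, z up.

How it is judged:
By the outcome, as a careful person would: the job done as asked, in the order asked, and still so for the second after the job is handed in, with the robot touching nothing.
It also fails if it takes over 96 s, if anything falls off the work surface, if the arm or the gripper's body presses on something with over 40 N, if the wrist force passes 120 N, or if a joint passes its speed limit or range.

## Robot

A 6-joint arm with a two-finger parallel gripper is mounted at the origin on a cart in front of the work surface, level with it; the furniture and walls round the work are solid. World frame = base frame: x ahead of the robot, y to its left, z up, the work surface at z = 0. Lengths are in m, angles in rad, forces in N, time in s.
With the tool pointing down it reaches from about 0.35 to 0.975 m from the base axis. Payload 4.9 kg.
Tool frame: the origin (TCP) lies on the front face of the gripper's body, between the roots of the fingers; the fingertips stand 73 mm ahead of it and the grasp point (between the pads) lies 54 mm ahead of it; z points along the fingers, y is the line along which they close (so a half turn about z gives the same grasp; the last joint's range is limited). The gripper opens to 85 mm and grips with 20 to 120 N. Pads are 22 mm wide; open, the fingers measure 114 mm over their backs; the gripper's body (76 mm by 85 mm) begins 54 mm behind the grasp point. The pads swing forward as they close: fully open they stand 13 mm farther back than shut.
Start: joints at [-1.349, 0.053, 1.613, -0, 1.476, -0.119], TCP at [0.209, -0.589, 0.304] pointing down, gripper open.
Joint ranges: [-3.01, 3.01], [-1.01, 2.22], [0.06, 2.58], [-1.02, 4.17], [0.09, 2.62], [-3.14, 3.14]. Speed limits (rad/s): [2.57, 2.57, 3.14, 3.14, 3.14, 3.14].

## Interface

Orientations are given as a unit quaternion [x, y, z, w].
In Python, from plant import manip gives the robot as it stands.
- The arm moves only by the tool carry_out, never from a script. Its argument "commands" is a list of rows, each a list of 7 numbers: the turn, a rotation vector about the world's x, y, z in rad, then the shift along the world's x, y, z in m, then the closure, from 0 (fully open) to 1 (shut). A call has 1 to 10 rows; each row is the pose to reach, as a shift and turn from the pose commanded when the call began; what a row does not reach only later rows make up. A row lasts 1/8 s, in which the tool goes at most 62.5 mm and 10.7 degrees, less where a joint would pass 70% of its speed; a pose out of reach is approached as far as the arm can. A call with a gripper value outside its range is refused whole. The fingers move at their own pace and stop on an object; the grip force is fixed at half the most. Time passes only in rows, so rows that repeat a pose let the fingers close. It gives the time, the measured TCP pose, the force, the opening and the grip force at its end, in the units of the state.
- manip.read_state(): the state, without advancing time (a new reading comes with each control period).
- manip.snapshot(name): name is "scene" or "top" or "wrist"; returns a dict with "color" (480x640x3 uint8, blue, green, red), "z_map" (480x640 float32, m along the optical axis (not along the pixel's ray), 0 where there is no reading), "K" (3x3 intrinsics, pixels), "xyz" and "attitude" of the camera in the world. Camera axes: x right, y down, z forward; pixel columns grow to the right and rows downward; lengths in m; the calibration is good to about 2 mm. The wrist camera is an equidistant fisheye: a pixel r from the principal point sees the ray r / f radians off the axis. A picture is of the moment at which its call begins.
- manip.sign_off(): hands the job in; it is judged then, once.
Trained networks look in a picture, given as the dict that the camera call returned (one of the last four; its "shot" number tells which), for a name from the list of things; names that differ only in an ending like _2 or _b are one class to them, and where a whole thing is asked for, a point or a joint stands for the part that bears it (a point fixed in the world has none). Each returns a list of dicts, best first, with "confidence" (0 to 1); they miss things now and then, are a little off and sometimes report something else, mostly with a low value. They report only what shows in the picture. A call takes as long as a camera call.
- manip.silhouettes(picture, label): "mask" (480x640 bool, what is visible of it) and "rect" ([left, top, width, height] in pixels, round what is visible of it).
The state is a dict: "t": time; "qpos": joint angles; "qvel": joint speeds; "joint_torque": joint torques, N m; "ee_pos": TCP position; "orientation": TCP orientation; "ft_force": force on the tool from outside, world axes, zero at the start; "torque": the same for the moment, N m; "width": finger opening in m; "gripper_force": force on a finger pad.
Only numpy, scipy, OpenCV 4.12 (cv2) and the standard library are available. Lean on these libraries where they do the work, as an engineer would, in place of code of your own. Each camera call takes 0.05 s, during which the arm holds its last target. There are 200 camera calls.

## Working session

There is one attempt and no reset: what is moved stays moved. The work goes in short steps, Python scripts to look and compute and a tool call to move; the robot and the scene stay as the last step left them, time stands still between calls to the robot, and variables do not carry over. Pictures are saved under pics/ and viewed, at most 14 in all, crops included, and the job is handed in when it is done.

Besides the shell and the picture viewer there is one more tool, called after "Request:" as name(argument=value, ...) on one line, values as JSON. carry_out: Moves the arm, as the interface text tells. Its arguments: {"type":"object","properties":{"commands":{"type":"array","items":{"type":"array","items":{"type":"number"}}}},"required":["commands"]}

```bash
mkdir -p pics; cat > h.py <<'E'
import numpy as np, cv2
from scipy.spatial.transform import Rotation as R
from plant import manip
def cloud(s):
    K=s["K"]; z=s["z_map"]; v,u=np.mgrid[0:480,0:640]
    p=np.stack([(u-K[0,2])/K[0,0]*z,(v-K[1,2])/K[1,1]*z,z],-1)
    a=np.array(s["attitude"]); M=R.from_quat(a).as_matrix() if a.size==4 else a.reshape(3,3)
    return p@M.T+np.array(s["xyz"])
E
python3 - <<'E'
from h import *
names=["vial_rack","block_heater"]+["tall_"+c for c in("red","green","black","white")]+["small_"+c for c in("red","green","black","white")]
for cam in("top","scene"):
    s=manip.snapshot(cam); cv2.imwrite(f"pics/{cam}0.png",s["color"]); P=cloud(s)
    np.savez(f"{cam}0.npz",P=P,c=s["color"],z=s["z_map"])
    print(cam,s["xyz"],s["attitude"])
    for n in names:
        for d in manip.silhouettes(s,n)[:2]:
            m=d["mask"]&(s["z_map"]>0)
            if m.sum()==0: continue
            q=P[m]; t=q[q[:,2]>np.percentile(q[:,2],95)-.006]
            print(n,round(d["confidence"],2),d["rect"],np.round(np.median(t,0),3),np.round((t.min(0)+t.max(0))/2,3),len(t))
E
```

```text
top [ 0.42811341 -0.01671558  1.05414741] [-0.70478778  0.70631694 -0.04124316  0.0518611 ]
vial_rack 0.6 [346.2, 224.9, 105.2, 51.2] [ 0.546 -0.196  0.024] [ 0.546 -0.198  0.041] 3317
block_heater 0.93 [156.8, 207.7, 127.8, 106.9] [0.535 0.226 0.078] [0.535 0.225 0.079] 2764
tall_red 0.47 [380.9, 253.8, 14.1, 13.2] [ 0.515 -0.17   0.062] [ 0.515 -0.17   0.062] 96
tall_green 0.32 [357.9, 251.4, 14.2, 13.6] [ 0.518 -0.114  0.062] [ 0.517 -0.114  0.063] 90
tall_black 0.65 [347.0, 222.5, 107.6, 53.1] [ 0.546 -0.195  0.024] [ 0.546 -0.198  0.044] 3308
tall_black 0.4 [359.2, 252.4, 14.5, 11.3] [ 0.517 -0.114  0.062] [ 0.517 -0.115  0.063] 91
tall_white 0.66 [430.8, 258.4, 14.1, 9.3] [ 0.51  -0.275  0.061] [ 0.509 -0.275  0.062] 77
tall_white 0.24 [407.1, 230.6, 10.5, 11.4] [ 0.573 -0.228  0.046] [ 0.572 -0.228  0.047] 69
small_red 0.46 [383.9, 224.0, 10.1, 15.4] [ 0.576 -0.175  0.046] [ 0.576 -0.175  0.047] 68
small_green 0.64 [407.7, 229.5, 9.3, 11.0] [ 0.573 -0.228  0.046] [ 0.572 -0.228  0.047] 70
small_black 0.46 [362.6, 229.4, 10.5, 5.8] [ 0.576 -0.119  0.046] [ 0.577 -0.121  0.046] 
[... 605 characters left out ...]
.517 -0.118  0.061] [ 0.517 -0.118  0.06 ] 147
tall_black 0.36 [368.8, 346.3, 17.5, 34.6] [ 0.509 -0.279  0.061] [ 0.509 -0.279  0.061] 240
tall_white 0.73 [365.8, 347.8, 19.9, 33.4] [ 0.509 -0.279  0.061] [ 0.509 -0.279  0.061] 242
small_red 0.81 [370.2, 290.1, 16.3, 24.8] [ 0.575 -0.177  0.045] [ 0.576 -0.177  0.045] 124
small_green 0.71 [387.5, 317.6, 13.8, 17.6] [ 0.572 -0.231  0.045] [ 0.572 -0.231  0.044] 135
small_black 0.65 [356.2, 275.0, 14.9, 14.2] [ 0.578 -0.123  0.045] [ 0.578 -0.122  0.045] 107
small_white 0.65 [325.3, 273.1, 11.6, 28.1] [ 0.517 -0.118  0.061] [ 0.517 -0.117  0.06 ] 153
small_white 0.49 [406.0, 342.8, 15.0, 21.6] [ 0.569 -0.284  0.045] [ 0.57  -0.284  0.045] 159
```

```bash
python3 -c "
from plant import manip
s=manip.read_state()
for k in s: print(k,s[k])"
```

```text
t 1.1
qpos [-1.34903407e+00  5.27064063e-02  1.61286578e+00  1.01254080e-05
  1.47597267e+00 -1.18969830e-01]
qvel [-0.00184147  0.00112625  0.00089057 -0.0003691   0.00208852  0.00125127]
joint_torque [-9.03427663e-04 -3.93693280e+01 -3.70469034e+01 -2.46976515e-04
  5.79941589e-04  1.40301356e-05]
ee_pos [ 0.20888094 -0.58906203  0.30392006]
orientation [9.85522853e-01 1.69542634e-01 6.26093933e-06 2.36055141e-05]
ft_force [-0.30180794  0.3766802  -0.72115102]
torque [ 0.02284404 -0.03136761 -0.00753425]
gripper_force 0.0
width 0.08543394908298112
```

View pics/top0.png

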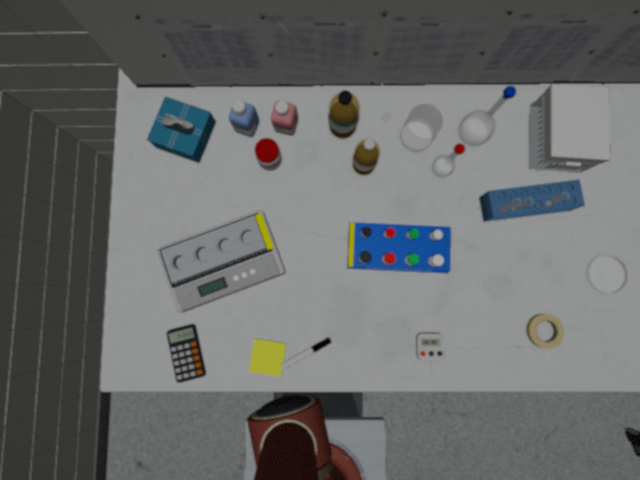

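View pics/scene0.png

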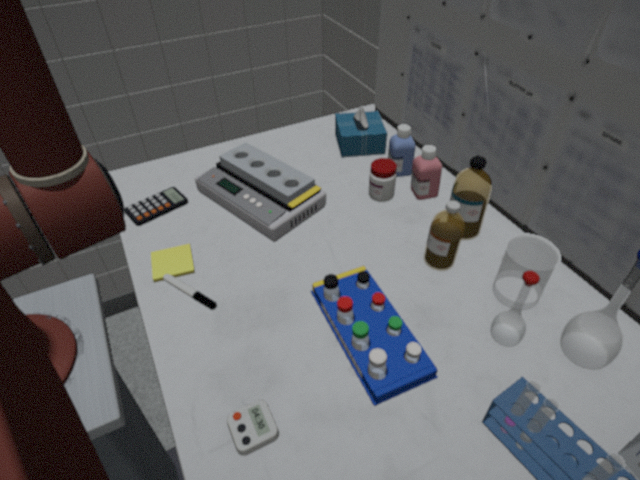

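The pictures show the rack at px (400,247) with its yellow end on the left (+y). Front row from yellow is black (366,257), red (390,258), green (413,259), white (437,261), matching the row behind. The heater is at (222,260) with its yellow bar at the right end (265,230). The tall_black 0.65 detection was the rack and is discarded.

```bash
cat > fit.py <<'E'
from h import *
from scipy.optimize import minimize
def fitrack(P):
    q=P.reshape(-1,3); a=q[(q[:,2]>.054)&(q[:,2]<.075)&(abs(q[:,0]-.515)<.03)&(abs(q[:,1]+.2)<.11)]
    b=q[(q[:,2]>.04)&(q[:,2]<.054)&(abs(q[:,0]-.577)<.03)&(abs(q[:,1]+.2)<.12)]
    out=[]
    for y in(-.115,-.17,-.224,-.278):
        c=a[abs(a[:,1]-y)<.025]; (e,r)=cv2.minEnclosingCircle(c[:,:2].astype(np.float32)); out.append(e); print("tall",np.round(e,4),round(r,4),np.round(c.mean(0),4),len(c))
    return np.array(out)
def fitheater(P):
    q=P.reshape(-1,3); m=(abs(q[:,2]-.078)<.004)&(abs(q[:,0]-.52)<.13)&(abs(q[:,1]-.22)<.17); b=q[m]
    g=np.zeros((300,400),np.uint8)
    ij=np.round(np.c_[(b[:,0]-.37)*1000,(b[:,1]-.02)*1000]).astype(int)
    for i,j in ij:
        if 0<=i<300 and 0<=j<400: cv2.circle(g,(int(j),int(i)),2,255,-1)
    cn,h=cv2.findContours(g,cv2.RETR_CCOMP,cv2.CHAIN_APPROX_NONE)
    rc=cv2.minAreaRect((b[:,:2]*1000).astype(np.float32)); print("block rect",rc)
    for k,c in enumerate(cn):
        if h[0][k][3]>=0 and cv2.contourArea(c)>150:
            e,r=cv2.minEnclosingCircle(c);M=cv2.moments(c); print("well",round(M['m01']/M['m00']/1000+.37,4),round(M['m10']/M['m00']/1000+.02,4),round(r,1))
    return g
E
python3 - <<'E'
from fit import *
for cam in("top","scene"):
    d=np.load(cam+"0.npz"); print(cam); fitrack(d["P"]); g=fitheater(d["P"])
E
```

```text
top
tall [ 0.5183 -0.1147] 0.0127 [ 0.5178 -0.1144  0.0619] 97
tall [ 0.5151 -0.1691] 0.0126 [ 0.5148 -0.1687  0.0614] 103
tall [ 0.513  -0.2223] 0.0126 [ 0.5126 -0.2222  0.0614] 104
tall [ 0.5103 -0.2763] 0.0126 [ 0.5101 -0.2762  0.0613] 105
block rect ((535.2213134765625, 225.94696044921875), (78.826171875, 222.9624786376953), 20.58527183532715)
well 0.5636 0.1492 19.0
well 0.5449 0.2004 17.8
well 0.5252 0.2499 18.1
well 0.5069 0.3004 18.0
scene
tall [ 0.5159 -0.1164] 0.0141 [ 0.5166 -0.1182  0.0605] 168
tall [ 0.5147 -0.1709] 0.0136 [ 0.5136 -0.1719  0.0606] 193
tall [ 0.5117 -0.2237] 0.0132 [ 0.511  -0.2255  0.0607] 220
tall [ 0.5093 -0.2783] 0.0133 [ 0.5082 -0.2795  0.0608] 262
block rect ((535.8696899414062, 224.4202880859375), (81.64179992675781, 224.3526153564453), 20.816059112548828)
well 0.5633 0.1468 21.6
well 0.5436 0.1975 21.9
well 0.525 0.2481 22.1
well 0.5061 0.2985 23.6
```

Both cameras agree to about 2 mm, with cap tops at z 61–62 mm and the well pitch at 54 mm, as they should be. The averages are:

| Item | Positions (x, y) | Yaw |
|---|---|---|
| Tall vials | black (.517,-.116), red (.515,-.170), green (.512,-.223), white (.510,-.278) | -0.044 |
| Wells 1–4 | (.5635,.148), (.5444,.1986), (.5254,.249), (.5063,.2996) | 0.36 |

I'll move above black now.

Request:
carry_out(commands=[[0,0,1.186,0.308,0.473,-0.104,0.45],[0,0,1.186,0.308,0.473,-0.104,0.45],[0,0,1.186,0.308,0.473,-0.104,0.45],[0,0,1.186,0.308,0.473,-0.104,0.45],[0,0,1.186,0.308,0.473,-0.104,0.45],[0,0,1.186,0.308,0.473,-0.104,0.45],[0,0,1.186,0.308,0.473,-0.104,0.45],[0,0,1.186,0.308,0.473,-0.104,0.45],[0,0,1.186,0.308,0.473,-0.104,0.45],[0,0,1.186,0.308,0.473,-0.104,0.45]])

```text
t: 2.35
ee_pos: [0.5177, -0.1129, 0.199]
orientation: [0.721, 0.693, -0.0, -0.001]
ft_force: [-0.5, -0.1, -0.8]
width: 0.0469
gripper_force: 0.0
```

```bash
python3 - <<'E'
from h import *
s=manip.snapshot("wrist"); cv2.imwrite("pics/w1.png",s["color"]); print(s["xyz"],s["attitude"],s["K"]); st=manip.read_state(); print(st["t"],st["ee_pos"],st["orientation"],st["width"],st["qpos"])
E
```

```text
[ 0.52098624 -0.03296275  0.26838636] [ 0.98735097 -0.01910797 -0.00362466  0.1573525 ] [[371.64829954   0.         321.86930854]
 [  0.         371.64829954 239.60626353]
 [  0.           0.           1.        ]]
2.4 [ 0.51767297 -0.11352694  0.19918021] [ 7.21204251e-01  6.92722211e-01  4.56084149e-05 -6.04254295e-04] 0.047111313699694755 [-3.56592088e-01 -8.56665773e-02  1.92974468e+00  6.29888205e-04
  1.29856376e+00 -3.16479354e-01]
```

View pics/w1.png

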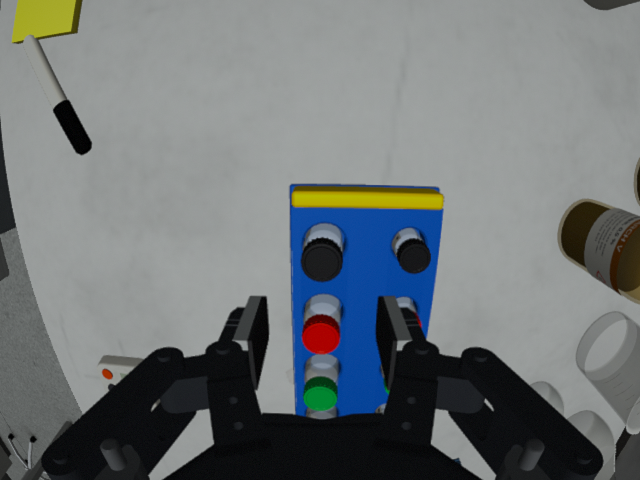

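The wrist view has the black cap at (322,262), centred between the pads, with red at (321,336) and green at (321,392). I'll cross-check the cap positions with the fisheye rays.

```bash
cat >> h.py <<'E'
def wcloud(s):
    K=s["K"]; z=s["z_map"]; v,u=np.mgrid[0:480,0:640]
    a=(u-K[0,2])/K[0,0]; b=(v-K[1,2])/K[1,1]; th=np.hypot(a,b)+1e-9; t=np.tan(th)/th
    p=np.stack([a*t*z,b*t*z,z],-1)
    return p@R.from_quat(s["attitude"]).as_matrix().T+np.array(s["xyz"])
E
python3 - <<'E'
from h import *
s=manip.snapshot("wrist"); P=wcloud(s); q=P[(s["z_map"]>0)]
a=q[(q[:,2]>.058)&(q[:,2]<.066)&(abs(q[:,0]-.515)<.02)]
for y in(-.115,-.17,-.224):
    c=a[abs(a[:,1]-y)<.02]
    if len(c)>9: print(cv2.minEnclosingCircle(c[:,:2].astype(np.float32)),c.mean(0),len(c))
print(manip.read_state()["ee_pos"])
E
```

```text
((0.5170732736587524, -0.1146685853600502), 0.012923491187393665) [ 0.51729808 -0.11421824  0.06160954] 1330
((0.5146058797836304, -0.16882926225662231), 0.013416941277682781) [ 0.51458568 -0.16767099  0.06152698] 1059
((0.512177586555481, -0.22232535481452942), 0.013422838412225246) [ 0.5121454  -0.22118773  0.06147782] 759
[ 0.51715821 -0.11508704  0.19959367]
```

Request:
carry_out(commands=[[0,0,0,0,0.001,-0.03,0.45],[0,0,0,0,0.001,-0.06,0.45],[0,0,0,0,0.001,-0.08,0.45],[0,0,0,0,0.001,-0.09,0.45],[0,0,0,0,0.001,-0.09,0.45],[0,0,0,0,0.001,-0.09,0.8],[0,0,0,0,0.001,-0.09,1],[0,0,0,0,0.001,-0.09,1],[0,0,0,0,0.001,-0.09,1],[0,0,0,0,0.001,-0.09,1]])

```text
t: 3.7
ee_pos: [0.518, -0.1155, 0.1115]
orientation: [0.722, 0.691, 0.0, 0.001]
ft_force: [-0.1, -0.7, 6.5]
width: 0.022
gripper_force: 58.9
```

```bash
python3 - <<'E'
from h import *
s=manip.snapshot("wrist"); cv2.imwrite("pics/w2.png",s["color"][200:480,150:500])
E
```

```text
(no output)
```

View pics/w2.png

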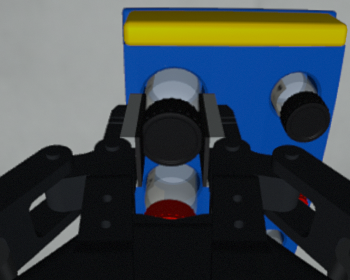

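The pads hold the black cap at crop (172,140) from both sides with the vial upright. I'll lift and carry to well 1.

Request:
carry_out(commands=[[0,0,0,0,0,0.03,1],[0,0,0,0,0,0.08,1],[0,0,0,0,0,0.14,1],[0,0,0.1,0.012,0.05,0.14,1],[0,0,0.25,0.025,0.11,0.14,1],[0,0,0.404,0.035,0.17,0.14,1],[0,0,0.404,0.0465,0.22,0.14,1],[0,0,0.404,0.0465,0.263,0.14,1],[0,0,0.404,0.0465,0.263,0.14,1],[0,0,0.404,0.0465,0.263,0.14,1]])

```text
t: 5.0
ee_pos: [0.5631, 0.1478, 0.2495]
orientation: [0.569, 0.822, -0.0, -0.0]
ft_force: [-0.4, -0.5, 0.2]
width: 0.022
gripper_force: 59.0
```

```bash
cat > look.py <<'E'
from h import *
import sys
s=manip.snapshot("wrist"); cv2.imwrite(f"pics/{sys.argv[1]}.png",s["color"])
P=wcloud(s); z=s["z_map"]; st=manip.read_state(); e=st["ee_pos"]; print("tcp",np.round(e,4),st["width"],st["orientation"])
q=P[z>0]
# held cap top / vial body points between pads
T=R.from_quat(st["orientation"]).inv().apply(q-e)
m=(abs(T[:,0])<.025)&(abs(T[:,1])<.011)&(T[:,2]>.02)&(T[:,2]<.11)
t=T[m]
for lo in np.arange(.04,.11,.005):
    k=t[(t[:,2]>=lo)&(t[:,2]<lo+.005)]
    if len(k)>5: print(round(lo,3),len(k),np.round(k.min(0)*1000,1),np.round(k.max(0)*1000,1))
E
python3 look.py w3
```

```text
tcp [0.5632 0.1473 0.2496] 0.022018752370443696 [ 5.69311952e-01  8.22121502e-01 -3.45805263e-04 -1.32453659e-04]
0.04 67 [ -9.8 -11.   40. ] [11.8 11.  44.8]
0.045 1403 [-11.3 -11.   45. ] [14.3 11.  50. ]
0.05 1657 [-11.5 -11.   50. ] [14.7 11.  55. ]
0.055 329 [-10.2 -11.   55. ] [14.1 11.  60. ]
0.06 185 [  5.8 -11.   60. ] [14.1 11.  65. ]
0.065 441 [  6.1 -11.   65. ] [14.3 11.  70. ]
0.07 270 [  7.4 -10.9  70. ] [14.4 11.  75. ]
0.075 250 [  8.6 -10.8  75.1] [14.6 10.9 80. ]
0.08 194 [  8.3 -10.9  80. ] [14.4 11.  84.9]
0.085 177 [  7.5 -10.9  85. ] [14.  10.9 90. ]
0.09 176 [  7.7 -10.8  90. ] [14.4 10.8 95. ]
0.095 138 [  7.1 -10.5  95. ] [ 13.9  11.  100. ]
0.1 111 [  6.8  -9.8 100.1] [ 13.6  10.8 104.9]
0.105 19 [  8.2  -7.8 105. ] [ 12.6  10.9 107.4]
```

View pics/w3.png

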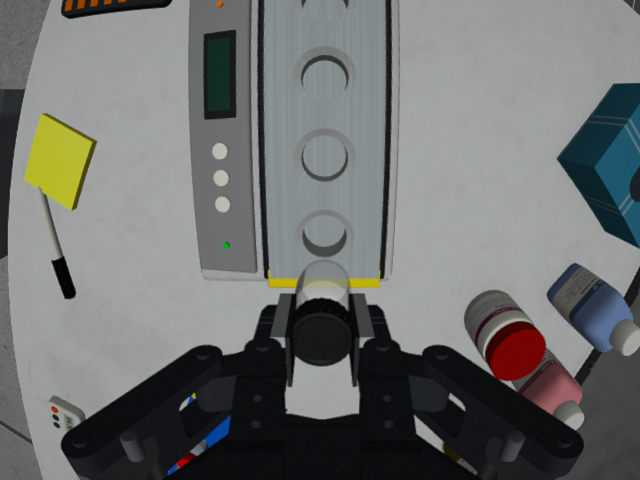

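The vial hangs upright, 0.8 mm off along tool +x. The yellow bar is at row 282 and wells 1–3 are at (325,232), (325,157) and (325,75). I'll measure the wells from here too.

```bash
python3 - <<'E'
from fit import *
s=manip.snapshot("wrist"); P=wcloud(s); P[s["z_map"]<=0]=9
q=P.reshape(-1,3); print(len(q)); fitheater(P)
print(manip.read_state()["ee_pos"])
E
```

```text
307200
block rect ((540.742431640625, 211.52919006347656), (78.77235412597656, 191.6958465576172), 20.718034744262695)
well 0.564 0.1503 16.0
well 0.5447 0.2006 16.2
well 0.5262 0.2509 15.9
[0.56330448 0.14700669 0.24965056]
```

Request:
carry_out(commands=[[0,0,0,0.0005,0.001,-0.03,1],[0,0,0,0.0005,0.001,-0.055,1],[0,0,0,0.0005,0.001,-0.064,1],[0,0,0,0.0005,0.001,-0.07,1],[0,0,0,0.0005,0.001,-0.076,1],[0,0,0,0.0005,0.001,-0.081,1],[0,0,0,0.0005,0.001,-0.086,1],[0,0,0,0.0005,0.001,-0.09,1],[0,0,0,0.0005,0.001,-0.093,1],[0,0,0,0.0005,0.001,-0.093,1]])

```text
t: 6.35
ee_pos: [0.5637, 0.149, 0.1566]
orientation: [0.569, 0.822, -0.0, -0.0]
ft_force: [-0.5, 0.3, -0.0]
width: 0.0222
gripper_force: 59.0
```

Request:
carry_out(commands=[[0,0,0,0,0,-0.001,1],[0,0,0,0,0,-0.002,1],[0,0,0,0,0,-0.003,1],[0,0,0,0,0,-0.003,1]])

```text
t: 6.85
ee_pos: [0.5643, 0.149, 0.1555]
orientation: [0.569, 0.822, 0.0, 0.0]
ft_force: [-3.3, -0.8, 7.8]
width: 0.0221
gripper_force: 59.5
```

Request:
carry_out(commands=[[0,0,0,0,0,0.001,0.45],[0,0,0,0,0,0.001,0.45],[0,0,0,0,0,0.001,0.45],[0,0,0,0,0,0.001,0.45],[0,0,0,0,0,0.03,0.45],[0,0,0,0,0,0.08,0.45],[0,0,0,0,0,0.096,0.45],[0,0,0,0,0,0.096,0.45]])

```text
t: 7.85
ee_pos: [0.5645, 0.149, 0.2512]
orientation: [0.569, 0.822, 0.001, 0.001]
ft_force: [0.8, 0.1, -0.8]
width: 0.0467
gripper_force: 0.0
```

```bash
python3 - <<'E'
from h import *
s=manip.snapshot("wrist"); cv2.imwrite("pics/w4.png",s["color"])
P=wcloud(s); q=P[s["z_map"]>0]; a=q[(q[:,2]>.098)&(q[:,2]<.115)&(abs(q[:,0]-.564)<.02)&(abs(q[:,1]-.15)<.02)]
print(cv2.minEnclosingCircle(a[:,:2].astype(np.float32)),a.mean(0),np.percentile(a[:,2],[5,50,95]),len(a)); print(manip.read_state()["ee_pos"])
E
```

```text
((0.5636201500892639, 0.14967787265777588), 0.013159320689737797) [0.56341186 0.15062623 0.1053017 ] [0.10150654 0.10562175 0.10696068] 1340
[0.56363438 0.14893949 0.24922022]
```

View pics/w4.png

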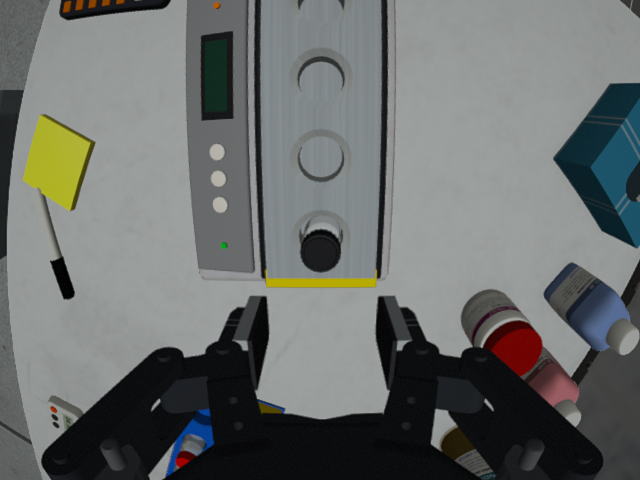

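Black is seated in well 1: cap top at z 0.106, cap at (320,248). Next is red.

Request:
carry_out(commands=[[0,0,-0.1,-0.01,-0.06,0,0.45],[0,0,-0.25,-0.02,-0.12,0,0.45],[0,0,-0.404,-0.03,-0.18,0,0.45],[0,0,-0.404,-0.04,-0.24,0,0.45],[0,0,-0.404,-0.049,-0.3,0,0.45],[0,0,-0.404,-0.049,-0.318,-0.02,0.45],[0,0,-0.404,-0.049,-0.318,-0.05,0.45],[0,0,-0.404,-0.049,-0.318,-0.05,0.45],[0,0,-0.404,-0.049,-0.318,-0.05,0.45]])

```text
t: 9.02
ee_pos: [0.5148, -0.1682, 0.1992]
orientation: [0.722, 0.692, -0.0, -0.001]
ft_force: [-0.3, -0.5, 0.2]
width: 0.0471
gripper_force: 0.0
```

Request:
carry_out(commands=[[0,0,0,0,0,-0.03,0.45],[0,0,0,0,0,-0.06,0.45],[0,0,0,0,0,-0.08,0.45],[0,0,0,0,0,-0.09,0.45],[0,0,0,0,0,-0.09,0.45],[0,0,0,0,0,-0.09,0.8],[0,0,0,0,0,-0.09,1],[0,0,0,0,0,-0.09,1],[0,0,0,0,0,-0.09,1],[0,0,0,0,0,-0.09,1]])

```text
t: 10.28
ee_pos: [0.5158, -0.1695, 0.1115]
orientation: [0.723, 0.691, 0.0, 0.001]
ft_force: [-1.4, 0.2, 6.2]
width: 0.022
gripper_force: 58.9
```

Request:
carry_out(commands=[[0,0,0,0,0,0.03,1],[0,0,0,0,0,0.08,1],[0,0,0,0,0,0.14,1],[0,0,0.1,0.005,0.055,0.14,1],[0,0,0.25,0.01,0.115,0.14,1],[0,0,0.404,0.015,0.175,0.14,1],[0,0,0.404,0.02,0.235,0.14,1],[0,0,0.404,0.03,0.295,0.14,1],[0,0,0.404,0.03,0.35,0.14,1],[0,0,0.404,0.03,0.368,0.14,1]])

```text
t: 11.52
ee_pos: [0.5443, 0.2016, 0.2495]
orientation: [0.568, 0.823, -0.0, -0.0]
ft_force: [-0.5, -1.1, -0.0]
width: 0.0219
gripper_force: 59.2
```

Request:
carry_out(commands=[[0,0,0,0,0,0,1],[0,0,0,0,0,0,1]])

```text
t: 11.78
ee_pos: [0.545, 0.1977, 0.2497]
orientation: [0.57, 0.822, -0.0, 0.0]
ft_force: [-0.6, -0.7, -0.4]
width: 0.0218
gripper_force: 59.2
```

```bash
python3 look.py w5 | sed -n '1p;3p;8,12p'
```

```text
tcp [0.545  0.1975 0.2498] 0.02207684625776055 [ 5.69863193e-01  8.21739533e-01 -2.76549188e-04  6.15745667e-05]
0.045 1645 [-12.1 -11.   45. ] [13.4 11.  50. ]
0.07 281 [  6.7 -11.   70. ] [13.9 11.  74.9]
0.075 238 [  7.6 -10.9  75. ] [14.3 10.8 80. ]
0.08 201 [  8.3 -11.   80. ] [13.7 10.6 85. ]
0.085 188 [  7.4 -11.   85. ] [13.5 11.  90. ]
0.09 171 [  7.5 -10.8  90.1] [13.5 10.8 95. ]
```

Request:
carry_out(commands=[[0,0,0,0,0.001,-0.03,1],[0,0,0,0,0.001,-0.055,1],[0,0,0,0,0.001,-0.064,1],[0,0,0,0,0.001,-0.07,1],[0,0,0,0,0.001,-0.076,1],[0,0,0,0,0.001,-0.081,1],[0,0,0,0,0.001,-0.086,1],[0,0,0,0,0.001,-0.09,1],[0,0,0,0,0.001,-0.093,1],[0,0,0,0,0.001,-0.093,1]])

```text
t: 13.08
ee_pos: [0.5447, 0.2, 0.1566]
orientation: [0.569, 0.822, -0.0, -0.0]
ft_force: [-0.5, 0.5, 1.1]
width: 0.0217
gripper_force: 59.2
```

Request:
carry_out(commands=[[0,0,0,0,0,-0.001,1],[0,0,0,0,0,-0.002,1],[0,0,0,0,0,-0.003,1],[0,0,0,0,0,-0.003,1]])

```text
t: 13.58
ee_pos: [0.5452, 0.2001, 0.1555]
orientation: [0.569, 0.822, 0.0, 0.0]
ft_force: [-4.3, 0.2, 7.6]
width: 0.0219
gripper_force: 59.8
```

Request:
carry_out(commands=[[0,0,0,0,0,0.001,0.45],[0,0,0,0,0,0.001,0.45],[0,0,0,0,0,0.001,0.45],[0,0,0,0,0,0.001,0.45],[0,0,0,0,0,0.03,0.45],[0,0,0,0,0,0.08,0.45],[0,0,0,0,0,0.096,0.45],[0,0,0,0,0,0.096,0.45]])

```text
t: 14.58
ee_pos: [0.5455, 0.2001, 0.2512]
orientation: [0.569, 0.822, 0.001, 0.001]
ft_force: [0.6, -0.5, -0.3]
width: 0.0472
gripper_force: 0.0
```

```bash
cat > top.py <<'E'
from h import *
import sys
s=manip.snapshot("wrist"); x,y=map(float,sys.argv[1:3])
P=wcloud(s); q=P[s["z_map"]>0]; a=q[(q[:,2]>.098)&(q[:,2]<.13)&(abs(q[:,0]-x)<.02)&(abs(q[:,1]-y)<.02)]
print(cv2.minEnclosingCircle(a[:,:2].astype(np.float32)),np.percentile(a[:,2],[5,50,95]),len(a))
if len(sys.argv)>3: cv2.imwrite(f"pics/{sys.argv[3]}.png",s["color"])
E
python3 top.py .5446 .1995
```

```text
((0.5439749956130981, 0.2004251331090927), 0.013185602612793446) [0.10163371 0.10567401 0.10690862] 1342
```

Request:
carry_out(commands=[[0,0,-0.1,-0.005,-0.06,0,0.45],[0,0,-0.25,-0.01,-0.12,0,0.45],[0,0,-0.404,-0.015,-0.18,0,0.45],[0,0,-0.404,-0.02,-0.24,0,0.45],[0,0,-0.404,-0.025,-0.3,0,0.45],[0,0,-0.404,-0.0325,-0.36,0,0.45],[0,0,-0.404,-0.0325,-0.41,0,0.45],[0,0,-0.404,-0.0325,-0.4225,-0.02,0.45],[0,0,-0.404,-0.0325,-0.4225,-0.05,0.45],[0,0,-0.404,-0.0325,-0.4225,-0.05,0.45]])

```text
t: 15.88
ee_pos: [0.5099, -0.2205, 0.1941]
orientation: [0.722, 0.692, -0.001, -0.005]
ft_force: [0.4, 0.3, 0.5]
width: 0.0469
gripper_force: 0.0
```

Request:
carry_out(commands=[[0,0,0,0,0,-0.03,0.45],[0,0,0,0,0,-0.06,0.45],[0,0,0,0,0,-0.08,0.45],[0,0,0,0,0,-0.09,0.45],[0,0,0,0,0,-0.09,0.45],[0,0,0,0,0,-0.09,0.8],[0,0,0,0,0,-0.09,1],[0,0,0,0,0,-0.09,1],[0,0,0,0,0,-0.09,1],[0,0,0,0,0,-0.09,1]])

```text
t: 17.12
ee_pos: [0.5133, -0.2231, 0.1115]
orientation: [0.723, 0.691, 0.0, 0.001]
ft_force: [-0.5, 1.0, 5.7]
width: 0.0219
gripper_force: 59.1
```

Red is seated at z 0.106 and green is gripped. Carrying green to well 3.

Request:
carry_out(commands=[[0,0,0,0,0,0.03,1],[0,0,0,0,0,0.08,1],[0,0,0,0,0,0.14,1],[0,0,0.1,0.002,0.055,0.14,1],[0,0,0.25,0.004,0.115,0.14,1],[0,0,0.404,0.006,0.175,0.14,1],[0,0,0.404,0.008,0.235,0.14,1],[0,0,0.404,0.01,0.295,0.14,1],[0,0,0.404,0.013,0.355,0.14,1],[0,0,0.404,0.013,0.41,0.14,1]])

```text
t: 18.38
ee_pos: [0.525, 0.1895, 0.2498]
orientation: [0.569, 0.822, 0.0, 0.0]
ft_force: [0.9, -0.1, 1.0]
width: 0.0218
gripper_force: 59.4
```

Request:
carry_out(commands=[[0,0,0,0,0.04,0,1],[0,0,0,0,0.063,0,1],[0,0,0,0,0.063,0,1],[0,0,0,0,0.063,0,1]])

```text
t: 18.88
ee_pos: [0.5253, 0.2499, 0.2496]
orientation: [0.569, 0.822, -0.0, -0.0]
ft_force: [0.3, 0.5, 0.6]
width: 0.0216
gripper_force: 59.4
```

```bash
python3 look.py w6 | sed -n '1p;3p;8,12p'
```

```text
tcp [0.5254 0.2496 0.2497] 0.021888655490714212 [ 5.69443576e-01  8.22030374e-01 -2.77258953e-04 -1.02028259e-05]
0.045 1625 [-11.7 -11.   45. ] [13. 11. 50.]
0.07 293 [  6.5 -11.   70. ] [13.3 10.9 75. ]
0.075 225 [  6.8 -10.9  75. ] [13.6 10.8 80. ]
0.08 221 [  7.5 -10.6  80. ] [13.6 10.7 85. ]
0.085 174 [  7.2 -10.9  85. ] [13.3 10.9 89.9]
0.09 168 [  7.5 -10.9  90.1] [13.2 10.8 95. ]
```

Request:
carry_out(commands=[[0,0,0,0,0,-0.03,1],[0,0,0,0,0,-0.055,1],[0,0,0,0,0,-0.064,1],[0,0,0,0,0,-0.07,1],[0,0,0,0,0,-0.076,1],[0,0,0,0,0,-0.081,1],[0,0,0,0,0,-0.086,1],[0,0,0,0,0,-0.09,1],[0,0,0,0,0,-0.093,1],[0,0,0,0,0,-0.093,1]])

```text
t: 20.18
ee_pos: [0.5253, 0.2504, 0.1566]
orientation: [0.569, 0.822, -0.0, -0.0]
ft_force: [0.7, -0.4, 0.4]
width: 0.0218
gripper_force: 59.4
```

Request:
carry_out(commands=[[0,0,0,0,0,-0.001,1],[0,0,0,0,0,-0.002,1],[0,0,0,0,0,-0.003,1],[0,0,0,0,0,-0.003,1]])

```text
t: 20.68
ee_pos: [0.5257, 0.2506, 0.1555]
orientation: [0.569, 0.822, 0.0, 0.0]
ft_force: [-3.1, -1.6, 7.4]
width: 0.0218
gripper_force: 60.1
```

Request:
carry_out(commands=[[0,0,0,0,0,0.001,0.45],[0,0,0,0,0,0.001,0.45],[0,0,0,0,0,0.001,0.45],[0,0,0,0,0,0.001,0.45],[0,0,0,0,0,0.03,0.45],[0,0,0,0,0,0.08,0.45],[0,0,0,0,0,0.096,0.45],[0,0,0,0,0,0.096,0.45]])

```text
t: 21.68
ee_pos: [0.526, 0.2507, 0.2512]
orientation: [0.569, 0.822, 0.001, 0.001]
ft_force: [-0.5, 0.2, -1.1]
width: 0.0473
gripper_force: 0.0
```

```bash
python3 top.py .5256 .250
```

```text
((0.5243512392044067, 0.25066035985946655), 0.013096473179757595) [0.10170354 0.10559028 0.10687994] 1335
```

Request:
carry_out(commands=[[0,0,-0.1,-0.002,-0.06,0,0.45],[0,0,-0.25,-0.004,-0.12,0,0.45],[0,0,-0.404,-0.006,-0.18,0,0.45],[0,0,-0.404,-0.008,-0.24,0,0.45],[0,0,-0.404,-0.01,-0.3,0,0.45],[0,0,-0.404,-0.012,-0.36,0,0.45],[0,0,-0.404,-0.0155,-0.42,0,0.45],[0,0,-0.404,-0.0155,-0.48,0,0.45],[0,0,-0.404,-0.0155,-0.527,0,0.45],[0,0,-0.404,-0.0155,-0.527,-0.03,0.45]])

```text
t: 22.98
ee_pos: [0.5099, -0.2801, 0.2196]
orientation: [0.724, 0.69, -0.0, 0.001]
ft_force: [-0.3, 0.3, -0.1]
width: 0.0472
gripper_force: 0.0
```

Request:
carry_out(commands=[[0,0,0,0,0,-0.02,0.45],[0,0,0,0,0,-0.05,0.45],[0,0,0,0,0,-0.08,0.45],[0,0,0,0,0,-0.1,0.45],[0,0,0,0,0,-0.11,0.45],[0,0,0,0,0,-0.11,0.45],[0,0,0,0,0,-0.11,1],[0,0,0,0,0,-0.11,1],[0,0,0,0,0,-0.11,1],[0,0,0,0,0,-0.11,1]])

```text
t: 24.22
ee_pos: [0.5107, -0.2771, 0.1115]
orientation: [0.722, 0.691, 0.0, 0.001]
ft_force: [-0.3, 0.1, 5.8]
width: 0.0219
gripper_force: 59.2
```

Green is seated at z 0.106 and white is gripped. Carrying white to well 4.

Request:
carry_out(commands=[[0,0,0,0,0,0.03,1],[0,0,0,0,0,0.08,1],[0,0,0,0,0,0.14,1],[0,0,0.1,0,0.055,0.14,1],[0,0,0.25,0,0.115,0.14,1],[0,0,0.404,0,0.175,0.14,1],[0,0,0.404,0,0.235,0.14,1],[0,0,0.404,0,0.295,0.14,1],[0,0,0.404,-0.002,0.355,0.14,1],[0,0,0.404,-0.0035,0.41,0.14,1]])

```text
t: 25.48
ee_pos: [0.5058, 0.1355, 0.2498]
orientation: [0.569, 0.822, 0.0, 0.0]
ft_force: [0.1, 0.2, -0.4]
width: 0.022
gripper_force: 59.5
```

Request:
carry_out(commands=[[0,0,0,0,0.055,0,1],[0,0,0,0,0.11,0,1],[0,0,0,0,0.15,0,1],[0,0,0,0,0.1675,0,1],[0,0,0,0,0.1675,0,1],[0,0,0,0,0.1675,0,1]])

```text
t: 26.22
ee_pos: [0.5065, 0.2998, 0.2497]
orientation: [0.57, 0.822, -0.0, 0.0]
ft_force: [0.1, -0.6, -1.1]
width: 0.0221
gripper_force: 59.5
```

```bash
python3 look.py w7 | sed -n '1p;3p;8,12p'
```

```text
tcp [0.5066 0.2997 0.2498] 0.02168833996921512 [ 5.69735569e-01  8.21828018e-01 -2.93464297e-04  5.79945024e-05]
0.045 1688 [-12. -11.  45.] [13.3 11.  50. ]
0.07 283 [  6.6 -10.9  70. ] [13.6 10.9 75. ]
0.075 216 [  7.3 -10.8  75. ] [13.4 10.9 80. ]
0.08 210 [  7.3 -10.7  80. ] [13.5 11.  85. ]
0.085 179 [  7.4 -10.9  85. ] [13.4 10.9 90. ]
0.09 166 [  7.3 -10.9  90. ] [13.1 10.8 94.9]
```

Request:
carry_out(commands=[[0,0,0,0,0,-0.03,1],[0,0,0,0,0,-0.055,1],[0,0,0,0,0,-0.064,1],[0,0,0,0,0,-0.07,1],[0,0,0,0,0,-0.076,1],[0,0,0,0,0,-0.081,1],[0,0,0,0,0,-0.086,1],[0,0,0,0,0,-0.09,1],[0,0,0,0,0,-0.093,1],[0,0,0,0,0,-0.093,1]])

```text
t: 27.52
ee_pos: [0.5062, 0.3009, 0.1566]
orientation: [0.569, 0.822, -0.0, -0.0]
ft_force: [-0.4, -0.3, -0.5]
width: 0.0217
gripper_force: 59.5
```

Request:
carry_out(commands=[[0,0,0,0,0,-0.001,1],[0,0,0,0,0,-0.002,1],[0,0,0,0,0,-0.003,1],[0,0,0,0,0,-0.003,1]])

```text
t: 28.02
ee_pos: [0.5067, 0.3011, 0.1555]
orientation: [0.569, 0.822, 0.0, 0.0]
ft_force: [-2.5, -1.4, 7.8]
width: 0.0219
gripper_force: 60.3
```

Request:
carry_out(commands=[[0,0,0,0,0,0.001,0.45],[0,0,0,0,0,0.001,0.45],[0,0,0,0,0,0.001,0.45],[0,0,0,0,0,0.001,0.45],[0,0,0,0,0,0.03,0.45],[0,0,0,0,0,0.08,0.45],[0,0,0,0,0,0.12,0.45],[0,0,0,-0.03,-0.05,0.146,0.45],[0,0,0,-0.06,-0.1,0.146,0.45],[0,0,0,-0.06,-0.1,0.146,0.45]])

```text
t: 29.28
ee_pos: [0.4447, 0.1989, 0.2995]
orientation: [0.57, 0.822, -0.0, 0.0]
ft_force: [0.8, 0.4, -0.0]
width: 0.047
gripper_force: 0.0
```

```bash
python3 top.py .5064 .3003; python3 - <<'E'
from h import *
s=manip.snapshot("scene"); cv2.imwrite("pics/s9.png",s["color"])
q=cloud(s)[s["z_map"]>0]
for x,y in((.5637,.149),(.5446,.1995),(.5254,.25),(.5064,.3003)):
    a=q[(q[:,2]>.085)&(q[:,2]<.13)&(np.hypot(q[:,0]-x,q[:,1]-y)<.02)]; print("well",len(a),np.round(np.percentile(a[:,2],95),4) if len(a) else 0)
E
```

```text
((0.5048151612281799, 0.3007388114929199), 0.013002130202949047) [0.10202084 0.10553678 0.1070434 ] 931
well 170 0.1065
well 161 0.1062
well 150 0.1064
well 143 0.1063
```

View pics/s9.png

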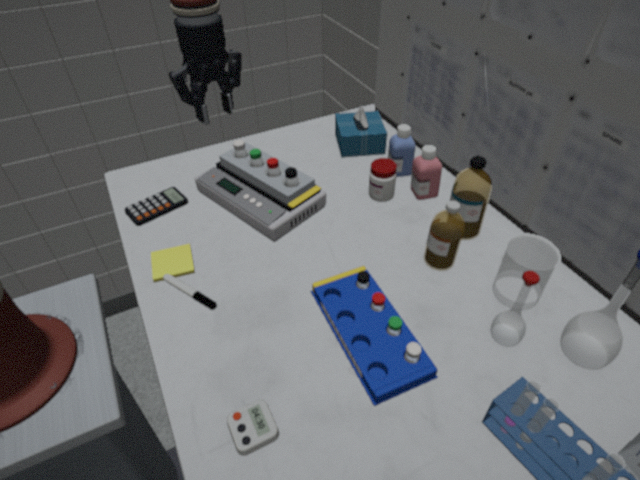

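The heater reads black (291,172), red (273,162), green (256,153), white (239,145) counting from the yellow bar, all with cap tops at z 0.106. The small vials still stand in the rack in the same order, from (363,280) to (413,350), and the gripper is clear.

```bash
python3 -c "
from plant import manip
print(manip.sign_off())"
```

```text
the job is handed in; nothing more can be done
None
```

The job is handed in: from the yellow bar, the heater holds black, red, green and white, all fully seated, and the four small vials still stand in rack order; it took about 29 of the 96 s.

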